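# Put the citrus press back together

## Task

Put the citrus press back together for lemons: lay the strainer in the juice bowl, turned so that its notch drops over the lug and its rim sits flat on the ledge, then put the small reamer on the drive spindle and turn it until its flats find the spindle's and it drops fully home. Leave both parts free, and do not disturb the large reamer, the cup, the lemons or the spray bottle.

Things in the scene. Friction and masses are not known exactly. Their poses are not given: they have to be found in the camera images.
- press: Citrus press, fixed: round white motor housing, 160 mm wide at the foot, with a steel juice bowl on top (148 mm across, rim 150 mm up). Origin on its vertical axis at worktop level, z up; the spout points along -x. The strainer's origin sits 127 mm above this origin when seated; the small reamer's 134 mm when home.
- press_seat (a point): On the press axis at the height of the bowl's flat ledge, 142 mm above the worktop. The ledge runs from radius 59 to 69 mm; outside it an upright rim (inside radius 69 mm) rises 8 mm.
- lug_top (a point): Top centre of the bowl's locating lug, on the +x side of the press axis, opposite the spout: 8 mm wide, from radius 62 to 69 mm, standing 8 mm above the ledge, level with the bowl's rim.
- spindle_top (a point): Top of the polished steel drive spindle on the press axis, 173 mm up (axes of the press, not of the spindle). 14 mm round, but its top 12 mm is a tang with two flats 9 mm apart, 12.4 mm the other way. It stands at the angle where the motor stopped, anywhere and not reported: look from above or feel it with the reamer. Its gearing holds it: 0.3 N m to turn.
- strainer: Steel strainer, about 150 g, right way up on the board: dish 112 mm across with a slotted floor 3 mm thick, and a flat flange 131 mm across, 3 mm thick, its underside 15 mm up, notched at one place. Origin at the centre of the underside, z up. If the notch misses the lug the flange stands on the lug, proud and tilted.
- strainer_notch (a point): Middle of the flange's notch, 61 mm from the strainer's axis along its +x, 16 mm above its underside: 12 mm wide, open outwards, reaching in to radius 56 mm.
- chimney (a point): Centre of the mouth of the strainer's round open chimney, 19 mm above the underside: 28 mm across outside, 22 mm inside, rising 16 mm from the dish floor. Take the strainer by it, from above; the spindle passes up through it.
- reamer: Small reamer, ribbed cast-aluminium dome, about 120 g, 52 mm high, upright on the board. Its foot is a straight round collar, 48 mm across and 15 mm high, to be taken from above. Origin at the centre of the underside, z up. Stopped on the tang with the flats not matched, its origin is 145 mm above the worktop; matched, it drops 11 mm, to 134 mm.
- reamer_key (a point): Mouth of the reamer's keyed hole, 28 mm above its underside. Below it: a 38 mm wide cavity that clears the chimney, then from 14 mm up a round lead-in, 25 mm wide at its mouth, 17 mm wide from 21 mm up. The hole, 11 mm deep, has two flats 11 mm apart, parallel to the reamer's x axis: it fits the tang at two angles half a turn apart, each to about 0.2 rad.
- big_reamer: The large reamer for oranges, not wanted now: same shape and metal, 66 mm across and 68 mm high. Origin at the centre of its underside. It stands on the board; leave it there.
- board: White chopping board, fixed, 320 x 380 x 15 mm, origin at the centre of its underside, its top 15 mm above the worktop; the strainer and the two reamers lie on it.
- cup: White cup, 68 mm across and 75 mm high, standing under the spout. Origin at the centre of its underside. Leave it.
- lemons: White bowl heaped with lemons, 144 mm across, 100 mm high in all. Origin at the centre of its underside. Leave it.
- sprayer: White spray bottle, 74 mm across and 195 mm high. Origin at the centre of its underside. Leave it.
There are look-alikes about, which are no part of the job. Leave any blue look-alike of the reamer alone.

How it is judged:
On the way, in this order (a step that is already met when the one before it is completed fails the run):
1. the strainer sits flat on the bowl's ledge, notch over the lug (z of strainer in the frame of press below 0.1295 m and horizontal distance between strainer and press_seat below 0.005 m and angle between strainer's own z axis and vertical below 0.035 rad), for 0.3 s.
2. the small reamer has dropped home on the spindle's flats (z of reamer in the frame of press below 0.1375 m and horizontal distance between reamer and press_seat below 0.006 m and angle between reamer's own z axis and vertical below 0.15 rad), for 0.2 s.
At the end, for the whole second after the job is handed in: Strainer flat on the ledge, notch over the lug (within 2.5 mm of seated height, 5 mm of the axis, tilt under 2 degrees); small reamer keyed home on the spindle (within 3.5 mm of home height, 6 mm of the axis, tilt under 8.5 degrees); both let go and at rest (all of step 1 and all of step 2 and linear speed of each of strainer, reamer below 0.02 m/s); the robot touches nothing.
It fails at once if the juice cup is moved by more than 30 mm (distance of cup from where it was at the start of the episode above 0.03 m).
It fails at once if the large reamer is moved by more than 30 mm (distance of big_reamer from where it was at the start of the episode above 0.03 m).
It fails at once if the bowl of lemons is moved by more than 30 mm (distance of lemons from where it was at the start of the episode above 0.03 m).
It fails at once if the spray bottle is moved by more than 30 mm (distance of sprayer from where it was at the start of the episode above 0.03 m).
It also fails if it takes over 72 s, if anything falls off the work surface, if the arm or the gripper's body presses on something with over 40 N, if the wrist force passes 120 N, or if a joint passes its speed limit or range.

## Robot

A 6-joint arm with a two-finger parallel gripper is mounted at the origin on the work surface. World frame = base frame: x ahead of the robot, y to its left, z up, the work surface at z = 0. Lengths are in m, angles in rad, forces in N, time in s.
With the tool pointing down it reaches from about 0.35 to 0.725 m from the base axis. Payload 4.3 kg.
Tool frame: the origin (TCP) lies midway between the tips of the shut fingers; the grasp point (between the pads) lies 19 mm behind it; z points along the fingers, y is the line along which they close (so a half turn about z gives the same grasp; the last joint's range is limited). The gripper opens to 85 mm and grips with 20 to 120 N. Pads are 22 mm wide; open, the fingers measure 114 mm over their backs; the gripper's body (76 mm by 85 mm) begins 54 mm behind the grasp point. The pads swing forward as they close: fully open they stand 13 mm farther back than shut.
Start: joints at [1.164, 0.377, 0.081, 1.274, 0, 1.46], TCP at [0.168, 0.55, 0.231] pointing down, gripper open.
Joint ranges: [-2.72, 2.72], [-0.84, 1.66], [-1.02, 1.22], [-1.77, 2.12], [-1.37, 1.28], [-3.14, 3.14]. Speed limits (rad/s): [2.57, 2.57, 3.14, 3.14, 3.14, 3.14].

## Interface

Orientations are given as a 3x3 rotation matrix whose columns are the frame's x, y, z axes.
In Python, from cell import * gives the robot as it stands.
- The arm moves only by the tool apply_moves, never from a script. Its argument "increments" is a list that holds one entry, the list of rows, each a list of 4 numbers: the shift along the tool's x, y, z in cm, then the turn about the tool's z in rad. A call has 1 to 8 rows; each row shifts and turns the commanded pose from where the row before left it, along the tool's axes as they then stand; what a row does not reach is not made up. A row lasts 1/8 s, in which the tool goes at most 62.5 mm and 10.7 degrees, less where a joint would pass 70% of its speed; a pose out of reach is approached as far as the arm can. A call is refused whole if a number of a shift passes 6.25 or a number of a turn 0.188, either way. A call with a gripper value outside its range is refused whole. "jaw" is the opening, from 0 (shut) to 1 (fully open), set as the call begins (left out, the last holds). The fingers move at their own pace and stop on an object; "force" is the grip in N (left out, the last holds). Time passes only in rows, so rows that do not move let the fingers close. It gives the time, the measured TCP pose, the force, the opening and the grip force at its end, in the units of the state.
- observe(): the state, without advancing time (a new reading comes with each control period).
- snapshot(name): name is "side" or "top"; returns a dict with "img" (384x512x3 uint8, red, green, blue), "range_z" (384x512 float32, m along the optical axis (not along the pixel's ray), 0 where there is no reading), "vfov" (degrees; the focal length in pixels is half the picture's height over the tangent of half this angle, whatever the lens; pixels are square), "cx", "cy" (the principal point, pixels), "R" (3x3) and "t" (3): a world point X has camera coordinates R X + t. Camera axes: x right, y down, z forward; pixel columns grow to the right and rows downward; lengths in m; the calibration is good to about 2 mm. A picture is of the moment at which its call begins.
- sign_off(): hands the job in; it is judged then, once.
The state is a dict: "clock": time; "joints": joint angles; "qvel": joint speeds; "tau": joint torques, N m; "ee_pos": TCP position; "eef_rot": TCP orientation; "force": force on the tool from outside, world axes, zero at the start; "torque": the same for the moment, N m; "gripper_width": opening from 0.0 (shut) to 1.0 (fully open); "finger_force": force on a finger pad.
Only numpy, scipy, OpenCV 4.12 (cv2) and the standard library are available. Lean on these libraries where they do the work, as an engineer would, in place of code of your own. Each camera call takes 0.05 s, during which the arm holds its last target. There are 200 camera calls.

## Working session

There is one attempt and no reset: what is moved stays moved. The work goes in short steps, Python scripts to look and compute and a tool call to move; the robot and the scene stay as the last step left them, time stands still between calls to the robot, and variables do not carry over. Pictures are saved under pics/ and viewed, at most 10 in all, crops included, and the job is handed in when it is done.

Besides the shell and the picture viewer there is one more tool, called after ">>>" by a JSON object that holds its "op" and its "data". apply_moves: Moves the arm, as the interface text tells. Its arguments: {"type":"object","properties":{"increments":{"type":"array"},"jaw":{"type":"number"},"force":{"type":"number"}},"required":["increments"]}

```bash
ls; mkdir -p pics; cat > h.py <<'E'
from cell import *
import numpy as np, cv2
def snap(n):
    s=snapshot(n); s['f']=s['img'].shape[0]/2/np.tan(np.radians(s['vfov'])/2); return s
def cloud(s):
    z=s['range_z']; h,w=z.shape; u,v=np.meshgrid(np.arange(w),np.arange(h))
    c=np.stack([(u-s['cx'])/s['f']*z,(v-s['cy'])/s['f']*z,z],-1)
    P=(c-s['t'])@s['R']; P[z==0]=np.nan; return P
def ray(s,u,v,zw):
    d=s['R'].T@np.array([(u-s['cx'])/s['f'],(v-s['cy'])/s['f'],1]); o=-s['R'].T@s['t']
    return o+d*(zw-o[2])/d[2]
def proj(s,X):
    c=s['R']@np.array(X)+s['t']; return c[0]/c[2]*s['f']+s['cx'],c[1]/c[2]*s['f']+s['cy']
def save(n,img): cv2.imwrite('pics/'+n,img[...,::-1])
E
python3 - <<'E'
from h import *
a=snap('top');b=snap('side')
for s in(a,b): print(s['f'],s['cx'],s['cy'],-s['R'].T@s['t'],s['R'][2])
np.savez('a.npz',**a);np.savez('b.npz',**b)
save('top.png',a['img']);save('side.png',b['img'])
print(observe())
E
```

```text
pics
388.47219696441925 256.3183492485845 187.81574603091917 [ 0.49308523 -0.09150764  1.10187961] [ 6.23489933e-02  9.73335480e-04 -9.98053934e-01]
373.128986951738 262.81364097435977 191.49847702252035 [-0.0344948  -0.72776418  0.87503707] [ 0.52032295  0.56192426 -0.64304367]
{'clock': 0.1, 'joints': array([ 1.16372419e+00,  3.78016839e-01,  7.97775375e-02,  1.27441711e+00,
       -1.62908394e-05,  1.46047262e+00]), 'qvel': array([ 0.00089946, -0.00265991,  0.00323171,  0.00041694, -0.0011822 ,
        0.00013279]), 'tau': array([ 6.67053682e-04, -4.64695716e+01,  2.70581603e+01,  1.20133208e-02,
       -1.41268561e-04, -8.88886916e-06]), 'ee_pos': array([0.16791442, 0.54931989, 0.23044599]), 'eef_rot': array([[-9.56292278e-01,  2.92411626e-01, -7.21489725e-04],
       [ 2.92412455e-01,  9.56290759e-01, -1.71453612e-03],
       [ 1.88603664e-04, -1.85057023e-03, -9.99998270e-01]]), 'force': array([-0.19528266, -0.32622613, -0.94721327]), 'torque': array([-0.03017699, -0.03134088,  0.03633214]), 'finger_force': 0.0, 'gripper_width': 0.9972911843028621}
```

View pics/top.png

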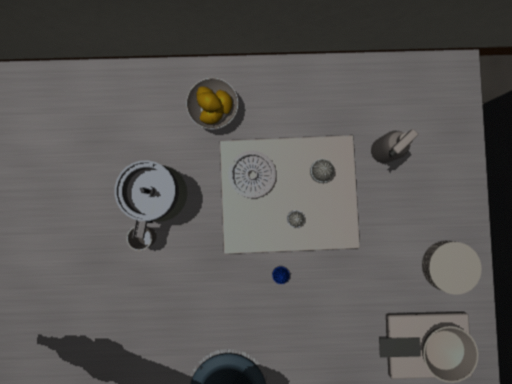

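View pics/side.png

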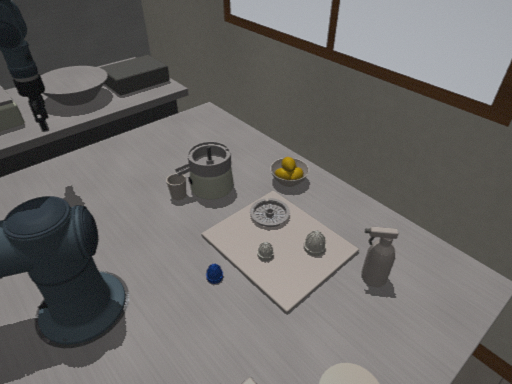

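The top view shows the press at px (148,190) with its spout towards (140,235), the strainer at (254,175), the big reamer at (322,171), the small reamer at (296,219), and the blue look-alike at (281,275). Next I measure from the depth data and enlarge crops.

```bash
python3 - <<'E'
from h import *
from scipy.optimize import least_squares
a=dict(np.load('a.npz'));b=dict(np.load('b.npz'))
P=cloud(a);Q=cloud(b)
def circ(p,z=''):
    A=np.c_[2*p[:,:2],np.ones(len(p))];x=np.linalg.lstsq(A,(p[:,:2]**2).sum(1),rcond=None)[0]
    r=np.sqrt(x[2]+x[0]**2+x[1]**2);e=np.hypot(*(p[:,:2]-x[:2]).T)-r
    return x[:2],r,e.std(),len(p)
for nm,u,v,w in [('press',148,190,40),('str',254,175,28),('ream',296,219,14),('big',322,171,18),('cup',140,238,16),('lem',213,104,30)]:
    c=ray(a,u,v,0.015)
    for k,C in(('T',P),('S',Q)):
        m=np.hypot(C[...,0]-c[0],C[...,1]-c[1])<w*.0029
        z=C[m][:,2]; h,e=np.histogram(z,np.arange(-.01,.22,.005)); print(nm,k,c.round(3),[(round(x,3),n) for x,n in zip(e,h) if n])
d=a['img']
c1=cv2.resize(d[145:240,100:190],None,fx=4.2,fy=4.2,interpolation=cv2.INTER_CUBIC)
c2=cv2.resize(d[145:240,222:312],None,fx=4.2,fy=4.2,interpolation=cv2.INTER_CUBIC)
im=np.hstack([c1,c2]);im=np.clip(im.astype(float)*1.3,0,255).astype(np.uint8);save('crop.png',im)
E
```

```text
press T [0.563 0.213 0.015] [(np.float64(-0.01), np.int64(12)), (np.float64(-0.005), np.int64(706)), (np.float64(0.0), np.int64(779)), (np.float64(0.005), np.int64(16)), (np.float64(0.01), np.int64(22)), (np.float64(0.015), np.int64(22)), (np.float64(0.02), np.int64(25)), (np.float64(0.025), np.int64(36)), (np.float64(0.03), np.int64(25)), (np.float64(0.035), np.int64(37)), (np.float64(0.04), np.int64(31)), (np.float64(0.045), np.int64(27)), (np.float64(0.05), np.int64(36)), (np.float64(0.055), np.int64(28)), (np.float64(0.06), np.int64(49)), (np.float64(0.065), np.int64(38)), (np.float64(0.07), np.int64(28)), (np.float64(0.075), np.int64(48)), (np.float64(0.08), np.int64(38)), (np.float64(0.085), np.int64(30)), (np.float64(0.09), np.int64(7)), (np.float64(0.095), np.int64(14)), (np.float64(0.1), np.int64(1048)), (np.float64(0.105), np.int64(535)), (np.float64(0.11), np.int64(76)), (np.float64(0.115), np.int64(76)), (np.float64(0.12), np.int64(104)), (np.float64(0.125), np.int64(68)), (np.float64(0.13), np.int64(64)), (np.float64(0.135), np.int64(130)), (np.float64(0.14), np.int64(58
[... 6824 characters left out ...]
t64(245)), (np.float64(0.0), np.int64(192)), (np.float64(0.005), np.int64(10)), (np.float64(0.01), np.int64(4)), (np.float64(0.015), np.int64(8)), (np.float64(0.02), np.int64(11)), (np.float64(0.025), np.int64(40)), (np.float64(0.03), np.int64(51)), (np.float64(0.035), np.int64(67)), (np.float64(0.04), np.int64(98)), (np.float64(0.045), np.int64(109)), (np.float64(0.05), np.int64(142)), (np.float64(0.055), np.int64(89)), (np.float64(0.06), np.int64(56)), (np.float64(0.065), np.int64(19)), (np.float64(0.07), np.int64(16)), (np.float64(0.075), np.int64(22)), (np.float64(0.08), np.int64(30)), (np.float64(0.085), np.int64(28)), (np.float64(0.09), np.int64(36)), (np.float64(0.095), np.int64(20))]
```

View pics/crop.png

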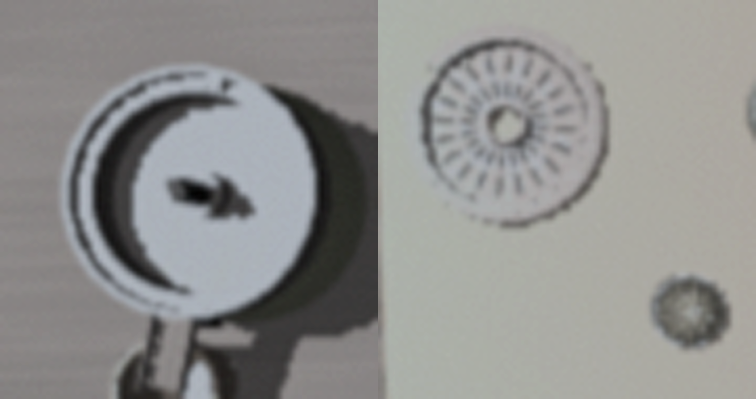

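The crop shows the spindle near px (145,190), the lug near (154,164), and the strainer centre near (252,175). The notch doesn't show clearly, so I'll find it from depth.

```bash
cat >> h.py <<'E'
from scipy.optimize import least_squares
def cfit(p,r=None):
    c0=np.median(p,0)
    f=lambda x:np.hypot(p[:,0]-x[0],p[:,1]-x[1])-(x[2] if r is None else r)
    o=least_squares(f,[c0[0],c0[1],.05] if r is None else c0[:2],loss='soft_l1',f_scale=.002)
    return o.x.round(4),np.median(abs(f(o.x))).round(4),len(p)
E
python3 - <<'E'
from h import *
a=dict(np.load('a.npz'));b=dict(np.load('b.npz'))
P=cloud(a);Q=cloud(b)
def sel(C,c,r,z0,z1,r0=0):
    d=np.hypot(C[...,0]-c[0],C[...,1]-c[1]);return C[(d<r)&(d>=r0)&(C[...,2]>z0)&(C[...,2]<z1)]
pc=np.array([.563,.213-.01]); 
for k,C in(('T',P),('S',Q)):
    print(k,'board',np.nanmedian(C[(abs(C[...,0]-.5)<.02)&(abs(C[...,1]+.12)<.03)][:,2]))
    p=sel(C,pc,.1,.1475,.156);print('rim',cfit(p[:,:2]),p[:,2].mean())
    p=sel(C,pc,.04,.155,.18);print('spin',len(p),np.median(p,0) if len(p) else 0, p[:,2].max() if len(p) else 0)
    p=sel(C,(.6,-.085),.085,.0285,.036,.045);print('flange',cfit(p[:,:2]),p[:,2].mean())
    p=sel(C,(.6,-.085),.03,.028,.045);print('chim',cfit(p[:,:2]),len(p))
    p=sel(C,(.471,-.199),.045,.02,.07);print('ream',cfit(p[:,:2]),'top',p[p[:,2]>.062].mean(0))
    p=sel(C,(.603,-.276),.055,.022,.09);print('big',cfit(p[:,:2]))
    p=sel(C,(.43,.237),.06,.065,.079);print('cup',cfit(p[:,:2]))
E
```

```text
T board 0.014653890370146952
rim (array([0.5547, 0.1839, 0.0715]), np.float64(0.0014), 396) 0.15019150795502045
spin 36 [0.55460232 0.18189982 0.17118081] 0.17683083973137353
flange (array([ 0.5999, -0.0787,  0.0599]), np.float64(0.0029), 539) 0.032411018379105115
chim (array([ 0.5998, -0.0785,  0.0128]), np.float64(0.0006), 31) 31
ream (array([ 0.4735, -0.1954,  0.0167]), np.float64(0.0043), 246) top [ 0.47349163 -0.19668806  0.06474498]
big (array([ 0.6025, -0.2707,  0.0219]), np.float64(0.0055), 449)
cup (array([0.4352, 0.2206, 0.0313]), np.float64(0.001), 138)
S board 0.015005470981355386
rim (array([0.55  , 0.1827, 0.0714]), np.float64(0.0019), 166) 0.14983531811243803
spin 21 [0.54967205 0.17979092 0.16336317] 0.17414340599979347
flange (array([ 0.5952, -0.0807,  0.0597]), np.float64(0.0032), 304) 0.03244880990006164
chim (array([ 0.5955, -0.0798,  0.0131]), np.float64(0.0012), 37) 37
ream (array([ 0.4651, -0.2026,  0.0146]), np.float64(0.0035), 236) top [ 0.46703827 -0.19953979  0.06541345]
big (array([ 0.5944, -0.2797,  0.0204]), np.float64(0.0045), 419)
cup (array([0.4302, 0.2189, 0.0317]), np.float64(0.0012), 118)
```

```bash
cat >> h.py <<'E'
def sample(s,c,r,th,z):
    X=np.stack([c[0]+r*np.cos(th),c[1]+r*np.sin(th),np.full_like(th,z)],-1)
    k=X@s['R'].T+s['t'];u=(k[:,0]/k[:,2]*s['f']+s['cx']).astype(np.float32)[None];v=(k[:,1]/k[:,2]*s['f']+s['cy']).astype(np.float32)[None]
    g=cv2.cvtColor(s['img'],cv2.COLOR_RGB2GRAY)
    return cv2.remap(g,u,v,cv2.INTER_LINEAR)[0], cv2.remap(cloud(s)[...,2].astype(np.float32),u,v,cv2.INTER_NEAREST)[0]
E
python3 - <<'E'
from h import *
a=dict(np.load('a.npz'));b=dict(np.load('b.npz'))
th=np.radians(np.arange(0,360,5.))
for nm,s,c in(('T',a,(.5999,-.0786)),('S',b,(.5952,-.080))):
    zz=[];gg=[]
    for r in(.058,.060,.062,.064):
        g,z=sample(s,c,r,th,.0325);zz.append(z);gg.append(g)
    print(nm,'strainer z mm'); print((np.nanmean(zz,0)*1000).round().astype(int).tolist());print(np.mean(gg,0).astype(int).tolist())
for nm,s,c in(('T',a,(.5547,.1839)),('S',b,(.55,.1827))):
    zz=[]
    for r in(.064,.0655,.067):
        g,z=sample(s,c,r,th,.146);zz.append(z)
    print(nm,'press'); print((np.nanmean(zz,0)*1000).round().astype(int).tolist())
P=cloud(a);Q=cloud(b)
for C,c in((P,(.5547,.1839)),(Q,(.55,.1827))):
    d=C[...,:2]-np.array(c);m=(np.hypot(*np.moveaxis(d,-1,0))<.04)&(C[...,2]>.155)
    p=C[m];print(((p-[c[0],c[1],0])*1000).round().astype(int).tolist())
im=cv2.resize(a['img'][172:206,128:164],None,fx=12,fy=12,interpolation=cv2.INTER_CUBIC)
im2=cv2.resize(b['img'][135:205,180:245],(400,408),interpolation=cv2.INTER_CUBIC)
save('spin.png',np.hstack([im[:408],im2]))
E
```

```text
T strainer z mm
[33, 32, 35, 32, 33, 32, 32, 34, 33, 32, 36, 16, 15, 32, 32, 31, 32, 34, 34, 34, 34, 33, 34, 33, 32, 34, 34, 30, 34, 33, 34, 32, 33, 33, 32, 31, 33, 33, 34, 34, 31, 33, 32, 30, 33, 32, 33, 31, 33, 33, 32, 35, 32, 35, 32, 33, 33, 32, 32, 31, 36, 34, 32, 32, 34, 32, 32, 33, 32, 34, 33, 32]
[127, 129, 128, 128, 129, 129, 130, 130, 130, 130, 126, 128, 133, 132, 131, 132, 131, 133, 133, 134, 131, 133, 132, 130, 131, 132, 127, 132, 130, 131, 132, 129, 130, 132, 130, 130, 126, 125, 127, 126, 124, 126, 126, 122, 125, 124, 124, 123, 121, 120, 122, 120, 119, 119, 117, 118, 119, 118, 120, 122, 120, 121, 125, 124, 126, 126, 126, 126, 127, 126, 127, 128]
S strainer z mm
[34, 34, 33, 32, 32, 31, 34, 34, 32, 34, 34, 17, 20, 34, 32, 32, 32, 32, 32, 33, 33, 33, 32, 35, 33, 31, 35, 32, 32, 33, 33, 32, 32, 36, 34, 32, 33, 31, 31, 28, 32, 31, 33, 34, 34, 34, 30, 30, 33, 34, 33, 35, 31, 32, 32, 33, 32, 31, 33, 35, 32, 32, 33, 34, 32, 32, 32, 34, 35, 32, 31, 33]
[126, 129, 132, 132, 127, 129, 129, 128, 127, 130, 140, 161, 147, 134, 136, 135, 140, 138, 138, 136, 139, 141, 141, 140, 141, 145
[... 1078 characters left out ...]
 [4, -4, 167], [4, -4, 160], [4, -6, 158], [1, 5, 171], [1, 2, 174], [1, 0, 172], [1, -3, 175], [1, -4, 169], [2, -4, 160], [2, -6, 158], [-1, 4, 173], [-1, 3, 171], [-1, 1, 169], [-2, -3, 175], [-2, -5, 173], [-1, -5, 165], [-1, -6, 159], [-4, 1, 177], [-4, 0, 172], [-4, -3, 172], [-4, -6, 174], [-4, -6, 166], [-3, -6, 161], [-6, 2, 174], [-6, -1, 174], [-6, -1, 168], [-6, -2, 161], [-6, -3, 158]]
[[8, 4, 172], [-3, 1, 174], [3, 4, 170], [2, -4, 174], [-4, 0, 170], [-3, -5, 172], [2, -4, 170], [-6, -3, 169], [-3, -4, 168], [2, -3, 165], [6, -2, 163], [-4, 0, 163], [-1, -1, 162], [2, -2, 161], [5, -4, 161], [-4, 1, 158], [-3, -3, 160], [0, -5, 160], [3, -6, 158], [-4, -4, 157], [2, -7, 155]]
```

View pics/spin.png

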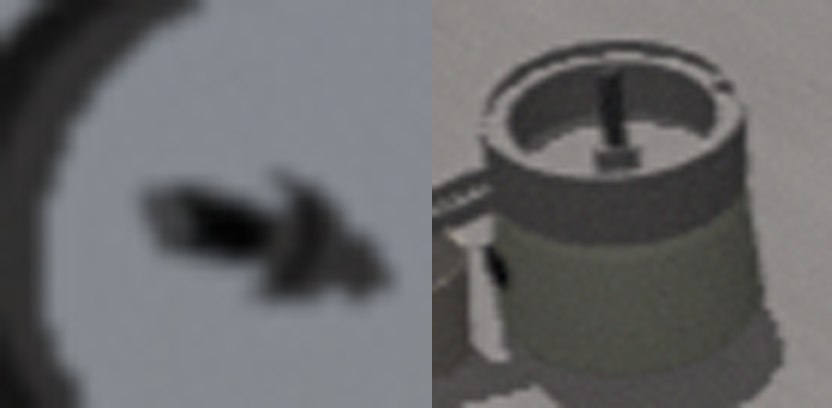

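The tang (light grey, upper-left end of the dark post) looks long along image-vertical, tilted about 20°. Refine the notch, lug and spindle angles.

```bash
python3 - <<'E'
from h import *
A=[dict(np.load('a.npz'))];B=[dict(np.load('b.npz'))]
for i in range(5): A.append(snap('top'));B.append(snap('side'))
def avg(L):
    s=dict(L[0]);s['img']=np.mean([x['img'] for x in L],0).round().astype(np.uint8)
    z=np.stack([x['range_z'] for x in L]);s['range_z']=np.where((z>0).any(0),np.median(z,0),0).astype(np.float32);return s
a,b=avg(A),avg(B);np.savez('a.npz',**a);np.savez('b.npz',**b)
def wid(s,c,z,t,rs,test):
    for r in rs:
        th=np.radians(np.arange(t-14,t+14.1,.25));g,zz=sample(s,c,r,th,z)
        m=test(zz);
        print(round(r*1e3,1),'ang',np.degrees(th[m]).mean().round(1),'width mm',(m.sum()*np.radians(.25)*r*1e3).round(1),'grey',g[::8].tolist())
for nm,s,c in(('T',a,(.5999,-.0786)),('S',b,(.5952,-.080))):
    print(nm,'notch');wid(s,c,.0325,57,(.057,.059,.061,.063,.065),lambda z:z<.026)
for nm,s,c in(('T',a,(.5547,.1839)),('S',b,(.55,.1827))):
    print(nm,'lug')
    wid(s,c,.150,346,(.062,.064,.066,.068),lambda z:z>.1463)
# tang: grey orientation by patch on horizontal plane z=.173
c=(.5547,.183)
n=41;xs=np.linspace(-.012,.012,25)
print('tang rows x from + to -, cols y from + to -')
P=cloud(a)
d=P[...,:2]-np.array(c);p=P[(np.hypot(*np.moveaxis(d,-1,0))<.03)&(P[...,2]>.168)];q=(p[:,:2]-p[:,:2].mean(0));print(p.mean(0),len(p));w,v=np.linalg.eigh(q.T@q/len(q));print(np.sqrt(w)*1e3,np.degrees(np.arctan2(v[1],v[0])))
print(cv2.cvtColor(a['img'],cv2.COLOR_RGB2GRAY)[184:197,136:160])
print((P[184:197,136:156,2]*1e3).round())
E
```

```text
T notch
57.0 ang 57.2 width mm 8.7 grey [120, 120, 119, 117, 117, 122, 124, 128, 127, 126, 125, 122, 119, 117, 121]
59.0 ang 57.2 width mm 10.6 grey [130, 131, 129, 128, 125, 122, 127, 131, 133, 133, 132, 132, 131, 130, 130]
61.0 ang 56.8 width mm 9.8 grey [132, 132, 132, 129, 124, 123, 127, 131, 134, 134, 134, 134, 134, 134, 134]
63.0 ang 56.9 width mm 12.1 grey [132, 132, 132, 131, 128, 128, 129, 133, 134, 134, 133, 134, 134, 133, 134]
65.0 ang 59.3 width mm 15.3 grey [132, 133, 133, 132, 132, 131, 133, 134, 134, 134, 134, 134, 134, 134, 134]
S notch
57.0 ang 56.1 width mm 7.0 grey [98, 100, 102, 112, 125, 141, 151, 150, 141, 126, 116, 108, 113, 110, 107]
59.0 ang 55.8 width mm 7.0 grey [117, 119, 121, 128, 138, 150, 157, 156, 148, 135, 127, 125, 134, 135, 130]
61.0 ang 57.1 width mm 10.6 grey [136, 139, 140, 144, 150, 159, 162, 162, 154, 145, 136, 134, 139, 140, 141]
63.0 ang 56.9 width mm 10.4 grey [142, 142, 143, 147, 153, 160, 163, 163, 158, 151, 143, 141, 141, 142, 143]
65.0 ang 56.5 width mm 10.5 grey [144, 145, 146, 150, 155, 161, 162, 162, 159, 154, 148, 146, 145, 144, 146]
[... 2961 characters left out ...]
. 173. 174. 165. 160. 151. 144. 136.
  125. 124. 124. 119. 110. 104.]
 [102. 104. 104. 103. 104. 174. 173. 172. 173. 164. 158. 149. 142. 135.
  126. 123. 125. 119. 109. 104.]
 [103. 105. 103. 106. 103. 173. 174. 166. 161. 158. 152. 145. 137. 129.
  125. 125. 124. 117. 109. 105.]
 [103. 105. 104. 104. 104. 105. 104. 123. 123. 126. 125. 131. 125. 123.
  125. 124. 123. 114. 105. 105.]
 [104. 104. 104. 104. 105. 104. 105. 104. 123. 124. 125. 124. 124. 124.
  124. 125. 116. 107. 104. 105.]
 [104. 104. 104. 103. 104. 104. 106. 104. 104. 103. 124. 124. 124. 124.
  121. 115. 106. 104. 105. 104.]
 [105. 105. 105. 104. 103. 104. 106. 103. 103. 105. 103. 104. 105. 105.
  104. 104. 104. 104. 103. 104.]]
```

```bash
cat >> h.py <<'E'
def go(t):
    o=observe();R=o['eef_rot'];d=R.T@(np.array(t)-o['ee_pos'])*100
    print('clk',o['clock'].__round__(2),'pos',o['ee_pos'].round(4),'yaw',np.degrees(np.arctan2(R[1,0],R[0,0])).round(2),'delta cm',d.round(2),'F',o['force'].round(1),'w',round(float(o['gripper_width']),3),'j6',o['joints'][5].round(2))
E
python3 - <<'E'
from h import *
go((.597,-.079,.2))
a=dict(np.load('a.npz'))
# spout centreline
P=cloud(a);d=P[...,:2]-np.array([.5547,.1839]);r=np.hypot(d[...,0],d[...,1])
an=np.degrees(np.arctan2(d[...,1],d[...,0]))
for r0 in(.076,.084,.092,.1):
    m=(r>r0)&(r<r0+.008)&(abs(an-163)<25)&(P[...,2]>.09)&(P[...,2]<.13);print(r0,m.sum(),an[m].mean().round(1),an[m].min().round(1),an[m].max().round(1))
E
```

```text
clk 0.6 pos [0.1682 0.5499 0.2314] yaw 162.99 delta cm [-59.4  -47.6    3.13] F [-0.8 -0.3 -0.5] w 0.998 j6 1.46
0.076 31 165.1 156.0 174.7
0.084 38 164.7 156.5 174.1
0.092 36 164.5 157.4 173.1
0.1 38 165.0 158.2 172.6
```

>>> {"op": "apply_moves", "data": {"increments": [[[-4.5,-3.6,0],[-4.5,-3.6,0],[-4.5,-3.6,0],[-4.5,-3.6,0],[-4.5,-3.6,0],[-4.5,-3.6,0],[-4.5,-3.6,0],[-4.5,-3.6,0]]], "jaw": 0.55}}

```text
schema error: expected 4 numbers
```

>>> {"op": "apply_moves", "data": {"increments": [[[-4.5,-3.6,0,0],[-4.5,-3.6,0,0],[-4.5,-3.6,0,0],[-4.5,-3.6,0,0],[-4.5,-3.6,0,0],[-4.5,-3.6,0,0],[-4.5,-3.6,0,0],[-4.5,-3.6,0,0]]], "jaw": 0.55}}

```text
clock: 1.6
ee_pos: [0.4292, 0.1676, 0.2316]
eef_rot: [[-0.956, 0.292, 0.001], [0.292, 0.956, 0.001], [-0.001, 0.001, -1.0]]
force: [0.4, 0.1, -0.4]
gripper_width: 0.547
finger_force: 0.0
```

>>> {"op": "apply_moves", "data": {"increments": [[[-4.7,-3.8,1,0],[-4.7,-3.8,1,0],[-4.7,-3.8,1.5,0],[-4.7,-3.8,2.0,0],[-4.6,-3.6,3.0,0],[0,0,2,0],[0,0,0,0]]]}}

```text
clock: 2.48
ee_pos: [0.5932, -0.076, 0.1261]
eef_rot: [[-0.956, 0.293, -0.004], [0.293, 0.956, 0.001], [0.004, -0.0, -1.0]]
force: [-0.3, 0.2, -0.7]
gripper_width: 0.55
finger_force: 0.0
```

```bash
python3 - <<'E'
from h import *
go((.597,-.079,.1))
o=observe();t=o['ee_pos']
ims=[]
for n in('top','side'):
    s=snap(n);np.savez('g_'+n+'.npz',**s);u,v=map(int,proj(s,t));print(n,u,v)
    im=s['img'][v-40:v+40,u-40:u+40].copy();im=cv2.resize(im,(400,400),interpolation=cv2.INTER_NEAREST);im=np.clip(im.astype(float)*2,0,255).astype(np.uint8);cv2.drawMarker(im,(200,200),(255,0,0),0,20);ims.append(im)
    C=cloud(s);d=np.hypot(C[...,0]-t[0],C[...,1]-t[1]);
    for z0,z1 in((.085,.1),(.1,.115),(.115,.13),(.13,.15)):
        m=(d<.08)&(C[...,2]>z0)&(C[...,2]<z1);p=(C[m]-t)@o['eef_rot'];print(z0,m.sum(),p.mean(0).round(4),p.min(0).round(4),p.max(0).round(4)) if m.any() else 0
save('grip.png',np.hstack(ims))
E
```

```text
clk 2.48 pos [ 0.5932 -0.076   0.1261] yaw 162.93 delta cm [-0.46 -0.17  2.61] F [-0.3  0.2 -0.7] w 0.55 j6 0.06
top 250 172
side 268 189
0.115 1 [ 0.0071  0.026  -0.0034] [ 0.0071  0.026  -0.0034] [ 0.0071  0.026  -0.0034]
0.13 57 [ 0.0039  0.0006 -0.0145] [-0.0068 -0.0372 -0.0236] [ 0.0131  0.0311 -0.0045]
```

View pics/grip.png

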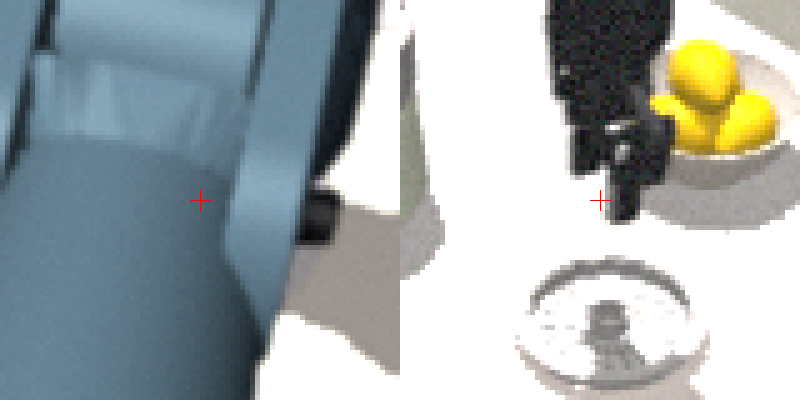

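The side view shows the fingertips at (583,172) and (620,220) around the TCP marker at (600,200), so the side calibration agrees within about 2 mm. The strainer below is clear of the fingers. Strainer-to-press displacement agrees in both cameras: (-45.2, +262.6) mm.

>>> {"op": "apply_moves", "data": {"increments": [[[-0.5,-0.2,2.5,0],[0,0,4,0],[0,0,2.5,0],[0,0,1.2,0],[0,0,0,0],[0,0,0,0]]]}}

```text
clock: 3.32
ee_pos: [0.6003, -0.0792, 0.0278]
eef_rot: [[-0.956, 0.292, 0.003], [0.292, 0.956, -0.001], [-0.003, 0.0, -1.0]]
force: [-0.0, -0.7, 0.5]
gripper_width: 0.551
finger_force: 0.0
```

```bash
python3 - <<'E'
from h import *
go((.5976,-.0793,.0215))
E
```

```text
clk 3.33 pos [ 0.6003 -0.0792  0.0278] yaw 163.01 delta cm [ 0.25 -0.08  0.63] F [-0.  -0.7  0.5] w 0.551 j6 0.06
```

>>> {"op": "apply_moves", "data": {"increments": [[[0.25,-0.1,0.5,0],[0,0,0,0],[0,0,0,0],[0,0,0,0],[0,0,0,0]]], "jaw": 0.2, "force": 20}}

```text
clock: 3.95
ee_pos: [0.5973, -0.0798, 0.0221]
eef_rot: [[-0.956, 0.293, 0.002], [0.293, 0.956, -0.001], [-0.002, 0.0, -1.0]]
force: [0.3, -1.1, 5.4]
gripper_width: 0.318
finger_force: 20.1
```

>>> {"op": "apply_moves", "data": {"increments": [[[0,0,0,0],[0,0,0,0],[0,0,0,-0.18],[0,0,0,-0.18],[0,0,0,-0.18],[0,0,0,-0.18],[0,0,0,-0.18],[0,0,0,-0.18]]], "jaw": 0.55}}

```text
clock: 4.95
ee_pos: [0.5956, -0.0791, 0.0205]
eef_rot: [[-0.704, -0.71, -0.001], [-0.71, 0.704, 0.0], [0.001, 0.001, -1.0]]
force: [0.4, -0.2, 0.0]
gripper_width: 0.548
finger_force: 0.0
```

>>> {"op": "apply_moves", "data": {"increments": [[[0,0,0,-0.18],[0,0,0,-0.18],[0,0,0,-0.13],[0,0,0,0]]]}}

```text
clock: 5.45
ee_pos: [0.5957, -0.0792, 0.0206]
eef_rot: [[-0.295, -0.956, -0.001], [-0.956, 0.295, 0.0], [-0.0, 0.001, -1.0]]
force: [-0.4, -0.3, -0.9]
gripper_width: 0.546
finger_force: 0.0
```

>>> {"op": "apply_moves", "data": {"increments": [[[0,0,0,0],[0,0,0,0],[0,0,0,0],[0,0,0,0],[0,0,0,0]]], "jaw": 0.2, "force": 30}}

```text
clock: 6.08
ee_pos: [0.5964, -0.0794, 0.0212]
eef_rot: [[-0.293, -0.956, 0.0], [-0.956, 0.293, 0.0], [-0.0, -0.0, -1.0]]
force: [1.0, 0.7, 0.3]
gripper_width: 0.313
finger_force: 29.8
```

```bash
python3 - <<'E'
from h import *
go((.5976,-.0793,.0215))
L=[snap('side') for _ in range(3)];s=L[0];s['range_z']=np.median([x['range_z'] for x in L],0)
C=cloud(s)
d=np.hypot(C[...,0]-.5952,C[...,1]+.08);p=C[(d<.085)&(d>.045)&(C[...,2]>.0285)&(C[...,2]<.036)];f=cfit(p[:,:2]);print('flange',f)
c=f[0][:2]
for r in(.059,.061,.063,.065):
    th=np.radians(np.arange(40,75,.25));g,z=sample(s,c,r,th,.0325);w=np.clip(g.astype(float)-145,0,None);m=z<.026;print(np.degrees(th[m]).mean().round(1),m.sum(),(np.degrees(th)*w).sum()/w.sum())
E
```

```text
clk 6.08 pos [ 0.5964 -0.0794  0.0212] yaw -107.06 delta cm [-0.05 -0.11 -0.03] F [1.  0.7 0.3] w 0.313 j6 -1.51
flange (array([ 0.5927, -0.0797,  0.0599]), np.float64(0.0031), 249)
nan 0 nan
nan 0 nan
nan 0 nan
nan 0 74.66666666666667<stdin>:8: RuntimeWarning: Mean of empty slice.
  ret = ret.dtype.type(ret / rcount)
<stdin>:8: RuntimeWarning: invalid value encountered in scalar divide
```

>>> {"op": "apply_moves", "data": {"increments": [[[0,0,0,0],[0,0,-3,0],[0,0,-5,0],[0,0,-5,0],[0,0,-5,0],[0,0,-1,0],[0,0,0,0]]], "jaw": 0.2, "force": 50}}

```text
clock: 7.1
ee_pos: [0.5961, -0.0794, 0.2106]
eef_rot: [[-0.293, -0.956, -0.0], [-0.956, 0.293, 0.0], [-0.0, 0.0, -1.0]]
force: [-0.6, -0.1, -1.4]
gripper_width: 0.301
finger_force: 49.7
```

>>> {"op": "apply_moves", "data": {"increments": [[[0,0,0,0.16],[0,0,0,0.16],[0,0,0,0.16],[0,0,0,0.16],[0,0,0,0.16],[0,0,0,0.16],[0,0,0,0.16],[0,0,0,0.14]]]}}

```text
clock: 8.1
ee_pos: [0.5944, -0.0789, 0.2075]
eef_rot: [[-1.0, -0.009, -0.006], [-0.009, 1.0, 0.002], [0.006, 0.002, -1.0]]
force: [0.2, 0.2, -1.6]
gripper_width: 0.307
finger_force: 49.6
```

>>> {"op": "apply_moves", "data": {"increments": [[[0,0,0,0]]]}}

```text
clock: 8.22
ee_pos: [0.5946, -0.079, 0.2081]
eef_rot: [[-1.0, -0.015, -0.005], [-0.015, 1.0, 0.001], [0.005, 0.001, -1.0]]
force: [0.6, -0.7, -1.5]
gripper_width: 0.306
finger_force: 49.6
```

```bash
python3 - <<'E'
from h import *
go((.5537,.1833,.2))
o=observe();s=snap('side');np.savez('c.npz',**s);C=cloud(s);t=o['ee_pos']
d=np.hypot(C[...,0]-t[0],C[...,1]-t[1]);m=(d<.09)&(d>.05)
h,e=np.histogram(C[m][:,2],np.arange(.15,.24,.003));print([(e[i].round(3),h[i]) for i in range(len(h)) if h[i]])
u,v=map(int,proj(s,t));im=cv2.resize(s['img'][v-60:v+60,u-60:u+60],None,fx=5,fy=5,interpolation=cv2.INTER_CUBIC);save('held.png',np.clip(im.astype(float)*1.5,0,255).astype(np.uint8));print(u,v)
E
```

```text
clk 8.22 pos [ 0.5946 -0.079   0.2081] yaw -179.15 delta cm [ 3.7  26.29  0.87] F [ 0.6 -0.7 -1.5] w 0.306 j6 -0.25
[(np.float64(0.198), np.int64(3)), (np.float64(0.201), np.int64(26)), (np.float64(0.204), np.int64(55)), (np.float64(0.207), np.int64(20)), (np.float64(0.21), np.int64(14)), (np.float64(0.213), np.int64(17)), (np.float64(0.216), np.int64(103)), (np.float64(0.219), np.int64(158)), (np.float64(0.222), np.int64(9))]
270 168
```

View pics/held.png

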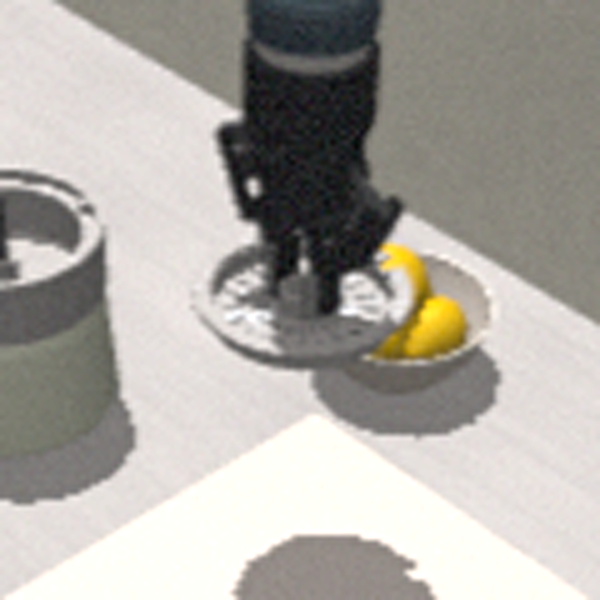

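The strainer is held level at (300,300). Its shadow shows the notch at about (415,573), on the lug side. Measure its angle.

```bash
python3 - <<'E'
from h import *
s=dict(np.load('c.npz'));C=cloud(s);t=(.594,-.079)
d=np.hypot(C[...,0]-t[0],C[...,1]-t[1]);p=C[(d<.09)&(d>.045)&(C[...,2]>.2145)&(C[...,2]<.224)];f=cfit(p[:,:2]);print(f,cfit(p[:,:2],.06))
A=np.linalg.lstsq(np.c_[p[:,:2],np.ones(len(p))],p[:,2],rcond=None)[0];print('tilt',A[:2])
c=f[0][:2];th=np.radians(np.arange(-45,16,2.5))
for r in(.058,.060,.062,.064,.066):
    g,z=sample(s,c,r,th,.2185);print((z*1e3).astype(int).tolist(),g.tolist())
th=np.radians(np.arange(-40,10,.25))
for r in(.060,.062,.064):
    g,z=sample(s,c,r,th,.2185);m=z<.2;print(np.degrees(th[m]).mean(),m.sum()*.25)
E
```

```text
(array([ 0.5908, -0.0799,  0.0598]), np.float64(0.003), 275) (array([ 0.591 , -0.0798]), np.float64(0.003), 275)
tilt [-0.00818471  0.00018174]
[218, 219, 219, 219, 219, 221, 218, 218, 218, 218, 220, 220, 94, 94, 216, 219, 219, 263, 262, 265, 275, 275, 284, 280, 280] [141, 140, 139, 137, 136, 137, 138, 138, 134, 123, 120, 127, 136, 130, 105, 92, 83, 59, 36, 16, 20, 24, 23, 22, 22]
[219, 218, 218, 221, 219, 221, 221, 217, 217, 218, 218, 93, 93, 93, 216, 216, 219, 219, 263, 265, 265, 281, 284, 284, 280] [149, 149, 148, 146, 145, 147, 150, 150, 147, 142, 137, 137, 147, 136, 115, 108, 115, 90, 43, 20, 13, 24, 23, 21, 19]
[219, 218, 218, 221, 221, 220, 220, 217, 217, 218, 218, 96, 96, 96, 96, 216, 218, 219, 267, 267, 265, 281, 281, 284, 284] [152, 152, 152, 151, 149, 148, 149, 152, 153, 149, 145, 144, 146, 144, 130, 122, 128, 114, 63, 27, 13, 19, 23, 18, 16]
[220, 219, 219, 220, 220, 218, 220, 219, 219, 218, 218, 219, 96, 96, 96, 220, 218, 220, 218, 267, 278, 279, 281, 286, 286] [148, 149, 150, 149, 148, 147, 147, 149, 150, 150, 149, 147, 147, 146, 138, 127, 133, 118, 80, 38, 19, 15, 22, 18, 14]
[78, 82, 82, 84, 220, 218, 218, 92, 219, 220, 220, 219, 219, 96, 96, 220, 220, 220, 218, 271, 278, 279, 287, 287, 286] [127, 131, 135, 136, 138, 141, 143, 143, 145, 148, 147, 146, 147, 147, 142, 127, 132, 132, 92, 47, 21, 17, 20, 19, 15]
-14.75 5.75
-13.75 9.25
-12.625 8.0
```

>>> {"op": "apply_moves", "data": {"increments": [[[0.75,5.25,0,0],[0.75,5.25,0,0],[0.75,5.25,0,0],[0.75,5.25,0,0],[0.7,5.3,0,0.01],[0,0,0,0],[0,0,0,0]]]}}

```text
clock: 9.15
ee_pos: [0.5553, 0.1829, 0.2102]
eef_rot: [[-1.0, -0.005, -0.001], [-0.005, 1.0, -0.001], [0.001, -0.001, -1.0]]
force: [-0.5, -0.6, -1.6]
gripper_width: 0.307
finger_force: 49.9
```

```bash
python3 - <<'E'
from h import *
go((.5537,.1833,.165))
E
```

```text
clk 9.15 pos [0.5553 0.1829 0.2102] yaw -179.71 delta cm [0.15 0.04 4.52] F [-0.5 -0.6 -1.6] w 0.307 j6 0.2
```

>>> {"op": "apply_moves", "data": {"increments": [[[0.1,0,2,0],[0,0,2,0],[0,0,1,0],[0,0,0.5,0],[0,0,0.5,0],[0,0,0,0]]]}}

```text
clock: 9.9
ee_pos: [0.5549, 0.183, 0.1512]
eef_rot: [[-1.0, -0.003, 0.0], [-0.003, 1.0, 0.0], [-0.0, 0.0, -1.0]]
force: [-0.7, -0.6, -2.2]
gripper_width: 0.305
finger_force: 49.9
```

```bash
python3 - <<'E'
from h import *
go((.5537,.1833,.1335))
s=snap('side');C=cloud(s)
for z0,z1 in((.164,.175),(.147,.155)):
    d=np.hypot(C[...,0]-.551,C[...,1]-.182);p=C[(d<.085)&(d>.045)&(C[...,2]>z0)&(C[...,2]<z1)]
    if len(p)>20: print(z0,cfit(p[:,:2]),p[:,2].mean())
E
```

```text
clk 9.9 pos [0.5549 0.183  0.1512] yaw -179.82 delta cm [0.12 0.03 1.77] F [-0.7 -0.6 -2.2] w 0.305 j6 0.21
0.164 (array([0.5518, 0.1806, 0.0602]), np.float64(0.0019), 33) 0.16471870541085465
0.147 (array([0.5451, 0.1751, 0.0622]), np.float64(0.0064), 202) 0.14981668134154325
```

>>> {"op": "apply_moves", "data": {"increments": [[[0.1,0,0.4,0],[0,0,0.4,0],[0,0,0.2,0],[0,0,0.2,0],[0,0,0.2,0],[0,0,0,0]]]}}

```text
clock: 10.7
ee_pos: [0.5537, 0.1831, 0.1369]
eef_rot: [[-1.0, -0.003, -0.0], [-0.003, 1.0, -0.0], [0.0, -0.0, -1.0]]
force: [-1.2, 0.3, -2.4]
gripper_width: 0.301
finger_force: 49.9
```

>>> {"op": "apply_moves", "data": {"increments": [[[0,0,0.2,0],[0,0,0.1,0],[0,0,0.05,0],[0,0,0,0],[0,0,0,0]]]}}

```text
clock: 11.32
ee_pos: [0.5538, 0.1831, 0.1337]
eef_rot: [[-1.0, -0.003, 0.0], [-0.003, 1.0, 0.0], [-0.0, 0.0, -1.0]]
force: [-0.3, -0.1, -1.3]
gripper_width: 0.3
finger_force: 49.9
```

Right at seated height. Release (partial opening), then lift.

>>> {"op": "apply_moves", "data": {"increments": [[[0,0,0,0],[0,0,0,0],[0,0,0,0],[0,0,-2,0],[0,0,-4,0],[0,0,-4,0],[0,0,0,0]]], "jaw": 0.55}}

```text
clock: 12.2
ee_pos: [0.5562, 0.1836, 0.2377]
eef_rot: [[-1.0, -0.003, 0.008], [-0.003, 1.0, 0.002], [-0.008, 0.002, -1.0]]
force: [0.7, 0.5, 0.1]
gripper_width: 0.55
finger_force: 0.0
```

```bash
python3 - <<'E'
from h import *
go((.4735,-.1954,.2))
s=snap('side');C=cloud(s)
d=np.hypot(C[...,0]-.55,C[...,1]-.1827);p=C[(d<.063)&(d>.057)&(C[...,2]>.125)&(C[...,2]<.165)]
x=np.linalg.lstsq(np.c_[p[:,:2]-[.55,.1827],np.ones(len(p))],p[:,2],rcond=None)[0];print('plane',x,np.histogram(p[:,2],np.arange(.125,.166,.004))[0])
c=C[(d<.03)&(C[...,2]>.141)&(C[...,2]<.15)];print('chim',cfit(c[:,:2],.0125))
for f in('a.npz','b.npz'):
    q=dict(np.load(f));Q=cloud(q)
    for k in((.018,.03),(.03,.062)):
        dd=np.hypot(Q[...,0]-.47,Q[...,1]+.198);p=Q[(dd<.04)&(Q[...,2]>k[0])&(Q[...,2]<k[1])];print(f,k,cfit(p[:,:2]),p.min(0).round(3),p.max(0).round(3))
E
```

```text
clk 12.2 pos [0.5562 0.1836 0.2377] yaw -179.82 delta cm [  8.42 -37.88   3.64] F [0.7 0.5 0.1] w 0.55 j6 0.21
plane [-0.0315663  -0.03066513  0.14377356] [ 1  6  6 12 59 48  1  0  0  0]
chim (array([0.5513, 0.1841]), np.float64(0.0017), 28)
a.npz (0.018, 0.03) (array([ 0.4733, -0.1964,  0.0231]), np.float64(0.0008), 39) [ 0.449 -0.22   0.02 ] [ 0.496 -0.173  0.03 ]
a.npz (0.03, 0.062) (array([ 0.4736, -0.1961,  0.017 ]), np.float64(0.003), 167) [ 0.449 -0.219  0.03 ] [ 0.496 -0.175  0.062]
b.npz (0.018, 0.03) (array([-363.0593, -294.228 ,  467.5355]), np.float64(0.0039), 54) [ 0.445 -0.222  0.018] [ 0.481 -0.178  0.03 ]
b.npz (0.03, 0.062) (array([ 0.4682, -0.1991,  0.0168]), np.float64(0.0024), 163) [ 0.445 -0.221  0.03 ] [ 0.487 -0.179  0.062]
```

>>> {"op": "apply_moves", "data": {"increments": [[[1.2,-5.4,0,0],[1.2,-5.4,0,0],[1.2,-5.4,0,0],[1.2,-5.4,0,0],[1.2,-5.4,0,0],[1.2,-5.4,1,0],[1.2,-5.6,3,0],[0,0,2,0]]], "jaw": 1.0}}

```text
clock: 13.25
ee_pos: [0.4695, -0.1983, 0.1721]
eef_rot: [[-1.0, 0.003, -0.002], [0.003, 1.0, 0.0], [0.002, 0.0, -1.0]]
force: [0.0, 1.4, 0.5]
gripper_width: 1.0
finger_force: 0.0
```

```bash
python3 - <<'E'
from h import *
go((.4722,-.1966,.10))
a=[snap('top') for _ in range(3)];s=a[0];s['range_z']=np.median([x['range_z'] for x in a],0);C=cloud(s)
d=np.hypot(C[...,0]-.5547,C[...,1]-.1839);p=C[(d<.0635)&(d>.057)&(C[...,2]>.138)&(C[...,2]<.152)]
x=np.linalg.lstsq(np.c_[p[:,:2]-[.5547,.1839],np.ones(len(p))],p[:,2],rcond=None)[0];print('plane',x,len(p))
c=C[(d<.03)&(C[...,2]>.141)&(C[...,2]<.152)];print('chim',cfit(c[:,:2],.0125))
im=cv2.resize(s['img'][145:235,103:193],(540,540),interpolation=cv2.INTER_CUBIC);save('seat.png',im)
E
```

```text
clk 13.25 pos [ 0.4695 -0.1983  0.1721] yaw 179.84 delta cm [-0.29  0.17  7.21] F [0.  1.4 0.5] w 1.0 j6 -0.52
plane [-0.00014879  0.00062924  0.14494989] 405
chim (array([0.5557, 0.1853]), np.float64(0.0013), 55)
```

View pics/seat.png

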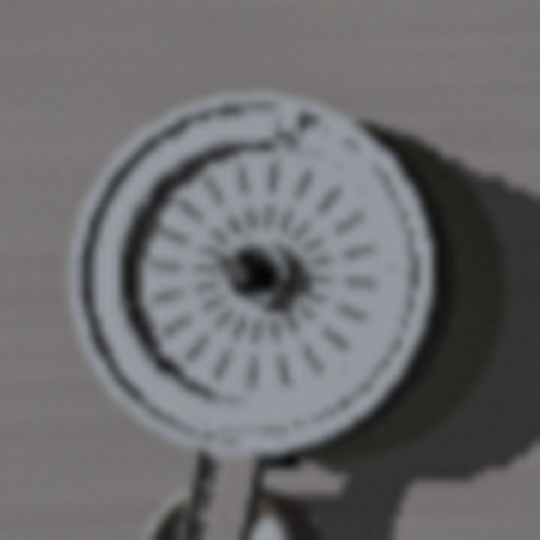

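The strainer is seated: flange top at 144.9 mm with no tilt, notch over the lug at (290,130). Now the reamer.

>>> {"op": "apply_moves", "data": {"increments": [[[-0.3,0.2,4,0],[0,0,5,0],[0,0,3.5,0],[0,0,2,0],[0,0,0.5,0],[0,0,0,0],[0,0,0,0]]]}}

```text
clock: 14.28
ee_pos: [0.4756, -0.1937, 0.0259]
eef_rot: [[-1.0, -0.004, 0.002], [-0.004, 1.0, -0.001], [-0.002, -0.001, -1.0]]
force: [0.6, 0.3, 0.2]
gripper_width: 0.994
finger_force: 0.0
```

```bash
python3 - <<'E'
from h import *
go((.4722,-.1966,.0165))
E
```

```text
clk 14.28 pos [ 0.4756 -0.1937  0.0259] yaw -179.79 delta cm [ 0.35 -0.29  0.94] F [0.6 0.3 0.2] w 0.994 j6 -0.51
```

>>> {"op": "apply_moves", "data": {"increments": [[[0.3,-0.25,0.9,0],[0,0,0,0]]]}}

```text
clock: 14.52
ee_pos: [0.4707, -0.1957, 0.0151]
eef_rot: [[-1.0, -0.003, -0.001], [-0.003, 1.0, 0.001], [0.001, 0.001, -1.0]]
force: [-0.5, -0.3, -0.8]
gripper_width: 0.999
finger_force: 0.0
```

>>> {"op": "apply_moves", "data": {"increments": [[[0,0,0,0],[0,0,0,0],[0,0,0,0],[0,0,0,0]]], "jaw": 0.4, "force": 20}}

```text
clock: 15.02
ee_pos: [0.4716, -0.1961, 0.016]
eef_rot: [[-1.0, -0.003, 0.0], [-0.003, 1.0, -0.001], [-0.0, -0.001, -1.0]]
force: [-0.9, 0.4, 3.9]
gripper_width: 0.549
finger_force: 20.7
```

>>> {"op": "apply_moves", "data": {"increments": [[[0,0,0,0],[0,0,0,0],[0,0,0,-0.18],[0,0,0,-0.18],[0,0,0,-0.18],[0,0,0,-0.18],[0,0,0,-0.18],[0,0,0,-0.18]]], "jaw": 0.85}}

```text
clock: 16.02
ee_pos: [0.4713, -0.1956, 0.0154]
eef_rot: [[-0.463, -0.886, -0.0], [-0.886, 0.463, 0.0], [-0.0, 0.0, -1.0]]
force: [0.6, -0.3, -0.2]
gripper_width: 0.848
finger_force: 0.0
```

>>> {"op": "apply_moves", "data": {"increments": [[[0,0,0,-0.18],[0,0,0,-0.18],[0,0,0,-0.13],[0,0,0,0]]]}}

```text
clock: 16.52
ee_pos: [0.4713, -0.1957, 0.0154]
eef_rot: [[0.001, -1.0, -0.0], [-1.0, -0.001, 0.0], [-0.0, 0.0, -1.0]]
force: [-0.9, -0.1, -0.4]
gripper_width: 0.852
finger_force: 0.0
```

>>> {"op": "apply_moves", "data": {"increments": [[[0,0,0,0],[0,0,0,0],[0,0,0,0],[0,0,0,0]]], "jaw": 0.4, "force": 60}}

```text
clock: 17.02
ee_pos: [0.4715, -0.1957, 0.0161]
eef_rot: [[0.002, -1.0, 0.0], [-1.0, -0.002, 0.0], [-0.0, -0.0, -1.0]]
force: [-1.1, 1.4, 4.8]
gripper_width: 0.536
finger_force: 61.5
```

>>> {"op": "apply_moves", "data": {"increments": [[[0,0,-3,0],[0,0,-5,0],[0,0,-5,0],[0,0,-5,0],[0,0,-1,0],[0,0,0,0]]]}}

```text
clock: 17.77
ee_pos: [0.4716, -0.1959, 0.2054]
eef_rot: [[0.002, -1.0, 0.001], [-1.0, -0.002, -0.0], [0.0, -0.001, -1.0]]
force: [-0.8, 0.2, -2.4]
gripper_width: 0.537
finger_force: 62.1
```

```bash
python3 - <<'E'
from h import *
go((.5537,.1832,.2))
s=snap('side');o=observe();t=o['ee_pos'];u,v=map(int,proj(s,t));im=cv2.resize(s['img'][v-50:v+50,u-50:u+50],None,fx=5,fy=5,interpolation=cv2.INTER_CUBIC);save('rheld.png',np.clip(im.astype(float)*1.5,0,255).astype(np.uint8))
E
```

```text
clk 17.77 pos [ 0.4716 -0.1959  0.2054] yaw -89.89 delta cm [-37.89  -8.29   0.54] F [-0.8  0.2 -2.4] w 0.537 j6 -2.09
```

View pics/rheld.png

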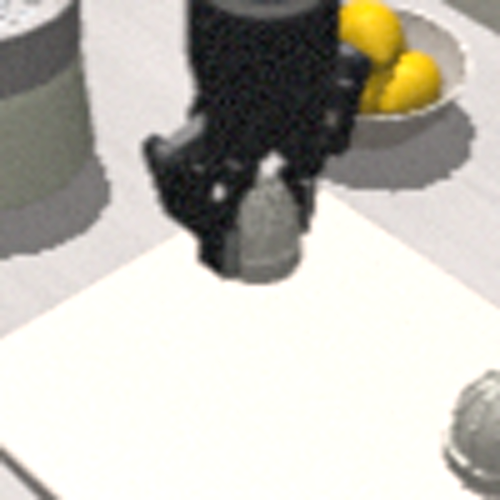

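The reamer is held upright by its collar at (262,250). Carry it to the press.

>>> {"op": "apply_moves", "data": {"increments": [[[-5.4,-1.2,-0.2,0],[-5.4,-1.2,0,0],[-5.4,-1.2,0,0],[-5.4,-1.2,0,0],[-5.4,-1.2,0,0],[-5.4,-1.2,0,0],[-5.5,-1.1,0,0],[0,0,0,0]]]}}

```text
clock: 18.82
ee_pos: [0.5522, 0.1868, 0.2044]
eef_rot: [[0.008, -1.0, -0.005], [-1.0, -0.008, -0.0], [-0.0, 0.005, -1.0]]
force: [0.1, -0.1, -1.6]
gripper_width: 0.539
finger_force: 62.1
```

>>> {"op": "apply_moves", "data": {"increments": [[[0,0,0,0],[0,0,0,0]]]}}

```text
clock: 19.08
ee_pos: [0.5528, 0.1821, 0.2066]
eef_rot: [[0.001, -1.0, -0.002], [-1.0, -0.001, -0.001], [0.001, 0.002, -1.0]]
force: [0.8, 0.4, -0.6]
gripper_width: 0.537
finger_force: 62.1
```

```bash
python3 - <<'E'
from h import *
go((.5537,.1832,.15))
E
```

```text
clk 19.07 pos [0.5528 0.1821 0.2066] yaw -89.95 delta cm [-0.11 -0.1   5.66] F [ 0.8  0.4 -0.6] w 0.537 j6 -1.36
```

>>> {"op": "apply_moves", "data": {"increments": [[[-0.1,-0.1,2,0],[0,0,2,0],[0,0,1,0],[0,0,0.4,0],[0,0,0,0],[0,0,0,0]]]}}

```text
clock: 19.82
ee_pos: [0.5551, 0.1844, 0.1544]
eef_rot: [[0.002, -1.0, 0.001], [-1.0, -0.002, 0.0], [-0.0, -0.001, -1.0]]
force: [-0.5, -0.8, -0.7]
gripper_width: 0.535
finger_force: 62.1
```

>>> {"op": "apply_moves", "data": {"increments": [[[0,0,0.2,0],[0,0,0.2,0],[0,0,0.1,0],[0,0,0,0]]]}}

```text
clock: 20.32
ee_pos: [0.5543, 0.1844, 0.1484]
eef_rot: [[0.002, -1.0, -0.0], [-1.0, -0.002, 0.0], [-0.0, 0.0, -1.0]]
force: [-0.6, -1.1, -1.1]
gripper_width: 0.536
finger_force: 62.1
```

>>> {"op": "apply_moves", "data": {"increments": [[[0.1,0.05,0.1,0],[0,0,0.1,0],[0,0,0.1,0],[0,0,0.1,0],[0,0,0,0]]]}}

```text
clock: 20.95
ee_pos: [0.5544, 0.1835, 0.1453]
eef_rot: [[0.002, -1.0, 0.001], [-1.0, -0.002, 0.0], [-0.0, -0.001, -1.0]]
force: [-1.9, -0.2, 4.5]
gripper_width: 0.531
finger_force: 62.7
```

>>> {"op": "apply_moves", "data": {"increments": [[[0,0,0.05,0.12],[0,0,0,0.15],[0,0,0,0.15],[0,0,0,0.15]]]}}

```text
clock: 21.45
ee_pos: [0.5552, 0.1832, 0.1456]
eef_rot: [[-0.542, -0.84, 0.003], [-0.84, 0.542, -0.0], [-0.001, -0.003, -1.0]]
force: [-1.0, -1.3, 8.3]
gripper_width: 0.536
finger_force: 63.0
```

>>> {"op": "apply_moves", "data": {"increments": [[[0,0,0,0.15],[0,0,0,0.15],[0,0,0,0.15],[0,0,0,0.15]]]}}

```text
clock: 21.95
ee_pos: [0.5554, 0.1832, 0.1457]
eef_rot: [[-0.922, -0.388, 0.004], [-0.388, 0.922, -0.0], [-0.003, -0.002, -1.0]]
force: [-1.5, -2.0, 7.5]
gripper_width: 0.536
finger_force: 63.0
```

>>> {"op": "apply_moves", "data": {"increments": [[[0,0,0,0.15],[0,0,0,0.15],[0,0,0,0.15]]]}}

```text
clock: 22.32
ee_pos: [0.5552, 0.1832, 0.1456]
eef_rot: [[-0.999, 0.052, 0.003], [0.052, 0.999, -0.0], [-0.003, 0.0, -1.0]]
force: [-0.2, -1.9, 7.1]
gripper_width: 0.536
finger_force: 63.0
```

>>> {"op": "apply_moves", "data": {"increments": [[[0,0,0,0.15],[0,0,0,0.15],[0,0,0,0.15]]]}}

```text
clock: 22.7
ee_pos: [0.5551, 0.1832, 0.1454]
eef_rot: [[-0.877, 0.481, 0.003], [0.481, 0.877, -0.0], [-0.003, 0.001, -1.0]]
force: [-0.7, -1.0, 6.1]
gripper_width: 0.534
finger_force: 62.9
```

>>> {"op": "apply_moves", "data": {"increments": [[[0,0,0.05,0.15],[0,0,0,0.15],[0,0,0,0.15]]]}}

```text
clock: 23.08
ee_pos: [0.5539, 0.1833, 0.1432]
eef_rot: [[-0.58, 0.814, -0.0], [0.814, 0.58, 0.0], [0.0, -0.0, -1.0]]
force: [0.9, -1.1, -0.5]
gripper_width: 0.536
finger_force: 62.1
```

>>> {"op": "apply_moves", "data": {"increments": [[[0,0,0,0.15],[0,0,0,0.15],[0,0,0,0.15]]]}}

```text
clock: 23.45
ee_pos: [0.5541, 0.1826, 0.1431]
eef_rot: [[-0.168, 0.986, -0.0], [0.986, 0.168, -0.002], [-0.002, -0.0, -1.0]]
force: [0.4, -1.9, 0.3]
gripper_width: 0.535
finger_force: 62.1
```

Force vanished and z fell 2 mm: the flats have met. Push down.

>>> {"op": "apply_moves", "data": {"increments": [[[0,0,0.2,-0.1],[0,0,0.2,0],[0,0,0.1,0],[0,0,0,0]]]}}

```text
clock: 23.95
ee_pos: [0.554, 0.1829, 0.1383]
eef_rot: [[-0.27, 0.963, -0.0], [0.963, 0.27, -0.001], [-0.001, -0.001, -1.0]]
force: [1.0, -3.2, -1.4]
gripper_width: 0.537
finger_force: 62.1
```

```bash
python3 - <<'E'
from h import *
go((.5537,.1832,.135));print(observe()['torque'])
E
```

```text
clk 23.95 pos [0.554  0.1829 0.1383] yaw 105.64 delta cm [ 0.04 -0.02  0.33] F [ 1.  -3.2 -1.4] w 0.537 j6 1.51
[-0.60213186 -0.18455244  0.03616734]
```

>>> {"op": "apply_moves", "data": {"increments": [[[0,0,0.1,0],[0,0,0.1,0],[0,0,0.1,0],[0,0,0.05,0],[0,0,0,0],[0,0,0,0]]]}}

```text
clock: 24.7
ee_pos: [0.5541, 0.1831, 0.1352]
eef_rot: [[-0.27, 0.963, 0.0], [0.963, 0.27, -0.0], [-0.001, 0.0, -1.0]]
force: [0.4, -4.8, 0.9]
gripper_width: 0.532
finger_force: 62.3
```

Home height, with contact. Release modestly and lift.

>>> {"op": "apply_moves", "data": {"increments": [[[0,0,0,0],[0,0,0,0],[0,0,0,0],[0,0,0,0],[0,0,-1,0],[0,0,-3,0],[0,0,-5,0],[0,0,0,0]]], "jaw": 0.72}}

```text
clock: 25.7
ee_pos: [0.557, 0.1841, 0.2306]
eef_rot: [[-0.271, 0.963, 0.009], [0.963, 0.271, 0.002], [-0.0, 0.01, -1.0]]
force: [0.6, -0.5, -0.3]
gripper_width: 0.721
finger_force: 0.0
```

>>> {"op": "apply_moves", "data": {"increments": [[[-5,0,0,0],[-5,0,0,0],[-5,0,0,0],[-5,0,0,0],[0,0,0,0]]]}}

```text
clock: 26.32
ee_pos: [0.6086, -0.0125, 0.2244]
eef_rot: [[-0.266, 0.964, -0.0], [0.964, 0.266, -0.0], [-0.0, -0.0, -1.0]]
force: [-0.0, 0.2, 0.1]
gripper_width: 0.724
finger_force: 0.0
```

```bash
python3 - <<'E'
from h import *
go((.5537,.1832,.135))
for n in('top','side'):
    a=[snap(n) for _ in range(3)];s=a[0];s['range_z']=np.median([x['range_z'] for x in a],0);C=cloud(s)
    c=(.5547,.1839) if n=='top' else(.55,.1827)
    d=np.hypot(C[...,0]-c[0],C[...,1]-c[1]);p=C[(d<.0635)&(d>.057)&(C[...,2]>.138)&(C[...,2]<.152)]
    x=np.linalg.lstsq(np.c_[p[:,:2]-c,np.ones(len(p))],p[:,2],rcond=None)[0];print(n,'plane',x,len(p))
    q=C[(d<.035)&(C[...,2]>.15)];print('reamer',cfit(q[:,:2]),'top z',np.sort(q[:,2])[-8:].round(4),q[q[:,2]>.178].mean(0))
    u,v=map(int,proj(s,(.5537,.1832,.16)));save('end_'+n+'.png',cv2.resize(s['img'][v-40:v+40,u-40:u+40],(480,480)))
E
```

```text
clk 26.32 pos [ 0.6086 -0.0125  0.2244] yaw 105.41 delta cm [20.33 -0.09  8.94] F [-0.   0.2  0.1] w 0.724 j6 1.18
top plane [-0.00497456 -0.07184134  0.1494253 ] 81
  return _methods._mean(a, axis=axis, dtype=dtype,
  ret = um.true_divide(
Traceback (most recent call last):
  File "h.py", line 19, in cfit
    o=least_squares(f,[c0[0],c0[1],.05] if r is None else c0[:2],loss='soft_l1',f_scale=.002)
ValueError: Initial guess is outside of provided bounds
```

The arm occludes the top view. I'll move farther away and repeat.

>>> {"op": "apply_moves", "data": {"increments": [[[-5,0,0,0],[-5,0,0,0],[-5,0,0,0],[0,0,0,0],[0,0,0,0]]]}}

```text
clock: 27.1
ee_pos: [0.6486, -0.1519, 0.2249]
eef_rot: [[-0.272, 0.962, -0.001], [0.962, 0.272, 0.001], [0.001, -0.0, -1.0]]
force: [-0.6, -0.5, -0.5]
gripper_width: 0.722
finger_force: 0.0
```

```bash
python3 - <<'E'
from h import *
for n in('top','side'):
    a=[snap(n) for _ in range(3)];s=a[0];s['range_z']=np.median([x['range_z'] for x in a],0);C=cloud(s)
    c=(.5547,.1839) if n=='top' else(.55,.1827)
    u,v=map(int,proj(s,(.5537,.1832,.16)));save('end_'+n+'.png',cv2.resize(s['img'][v-40:v+40,u-40:u+40],(480,480)))
    d=np.hypot(C[...,0]-c[0],C[...,1]-c[1]);p=C[(d<.0635)&(d>.057)&(C[...,2]>.140)&(C[...,2]<.150)]
    x=np.linalg.lstsq(np.c_[p[:,:2]-c,np.ones(len(p))],p[:,2],rcond=None)[0];print(n,'plane',x,len(p))
    q=C[(d<.035)&(C[...,2]>.15)]
    if len(q):print('reamer',cfit(q[:,:2]),'top z',np.sort(q[:,2])[-8:].round(4),q[q[:,2]>.178].mean(0))
E
```

```text
top plane [-0.00064933  0.00236221  0.14511751] 405
reamer (array([0.5557, 0.1816, 0.0149]), np.float64(0.0036), 269) top z [0.1866 0.1866 0.1867 0.1868 0.1871 0.1874 0.1893 0.1897] [0.55543856 0.18263079 0.18228341]
side plane [-0.00293299 -0.00316429  0.14479672] 103
reamer (array([0.5484, 0.1777, 0.0131]), np.float64(0.0032), 132) top z [0.1839 0.1845 0.1845 0.185  0.1854 0.186  0.1863 0.1873] [0.54934892 0.18055291 0.18231226]
```

View pics/end_side.png

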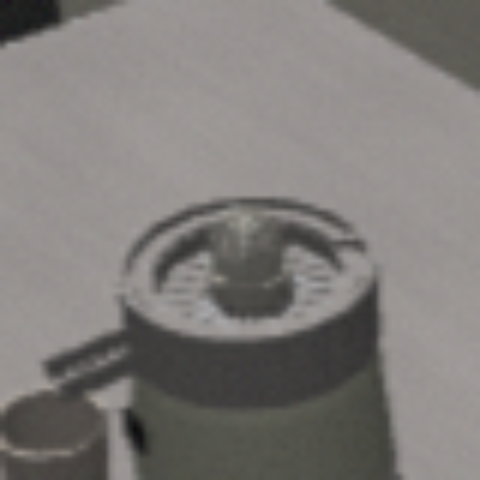

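The strainer is flat with its notch over the lug at (350,245). The reamer sits upright with its top at 186 mm, which matches home (134 + 52).

```bash
python3 -c "
from cell import *
print(sign_off())"
```

```text
the job is handed in; nothing more can be done
None
```

I seated the strainer flat with its notch over the lug, keyed the small reamer home on the spindle, left both free, and handed the job in; the hand-in call gave no verdict.

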